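Put the dough stamps back on their storage pads

ROBOT

A 7-joint arm with a two-finger parallel gripper is mounted at the origin on the work surface. World frame = base frame: x ahead of the robot, y to its left, z up, the work surface at z = 0. Lengths are in mm, angles in rad, forces in N, time in s.
With the tool pointing down it reaches from about 400 to 925 mm from the base axis. Payload 5.6 kg.
Tool frame: the origin (TCP) lies on the mounting face of the last link; the fingertips stand 173 mm ahead of it and the grasp point (between the pads) lies 155 mm ahead of it; z points along the fingers, y is the line along which they close (so a half turn about z gives the same grasp; the last joint's range is limited). The gripper opens to 85 mm and grips with 20 to 120 N. Pads are 22 mm wide; open, the fingers measure 114 mm over their backs; the gripper's body (76 mm by 85 mm) begins 54 mm behind the grasp point. The pads swing forward as they close: fully open they stand 13 mm farther back than shut.
Start: joints at [1.152, 0.468, -0.012, 1.603, 0.006, 1.071, -0.056], TCP at [238.525, -604.655, 404.69] pointing down, gripper open.
Joint ranges: [-2.53, 2.53], [-0.31, 2.02], [-1.57, 1.55], [0.28, 2.44], [-1.29, 4.43], [0.15, 1.84], [-2.92, 2.92]. Speed limits (rad/s): [2.57, 2.57, 3.14, 3.14, 3.14, 3.14, 3.14].

INTERFACE

Orientations are given as a unit quaternion [w, x, y, z].
In Python, from plant import bot gives the robot as it stands.
- The arm moves only by the tool carry_out, never from a script. Its argument "motion" is a list of rows, each an object with "jaw": the opening, from 0 (shut) to 1 (fully open); "dp": the shift along the tool's x, y, z in units of 60 mm (1.0 is 60 mm), a list of three; "yaw": the turn about the tool's z in units of 8 degrees (1.0 is 8 degrees). A call has 1 to 8 rows; each row shifts and turns the commanded pose from where the row before left it, along the tool's axes as they then stand; what a row does not reach is not made up. A row lasts 1/8 s, in which the tool goes at most 62.5 mm and 10.7 degrees, less where a joint would pass 70% of its speed; a pose out of reach is approached as far as the arm can. A call is refused whole if a number of a shift passes 1 or a number of a turn 1, either way. A call with a gripper value outside its range is refused whole. The fingers move at their own pace and stop on an object; "force" is the grip in N (left out, the last holds). Time passes only in rows, so rows that do not move let the fingers close. It gives the time, the measured TCP pose, the force, the opening and the grip force at its end, in the units of the state.
- bot.sense(): the state, without advancing time (a new reading comes with each control period).
- bot.grab_frame(name): name is "side" or "top"; returns the picture (384x512x3 uint8, red, green, blue); there is no depth.
- bot.calibration(name): a dict with "fovy" (degrees; the focal length in pixels is half the picture's height over the tangent of half this angle, whatever the lens; pixels are square), "cx", "cy" (the principal point, pixels), "k1" (the pictures are not rectified: a ray, as slopes to the right and down, at radius r is drawn at 1 + k1 r^2 times it, then the intrinsics apply), "R" (3x3) and "t" (3): a world point X has camera coordinates R X + t. Camera axes: x right, y down, z forward; pixel columns grow to the right and rows downward; lengths in mm; the calibration is good to about 2 mm. A picture is of the moment at which its call begins. calibration takes no time and is no camera call.
- bot.finish_job(): hands the job in; it is judged then, once.
The state is a dict: "t": time; "joint_pos": joint angles; "joint_vel": joint speeds; "effort": joint torques, N m; "eef_pos": TCP position; "tool_rot": TCP orientation; "contact_force": force on the tool from outside, world axes, zero at the start; "torque": the same for the moment, N m; "opening": finger opening in mm; "finger_force": force on a finger pad.
Only numpy, scipy, OpenCV 4.12 (cv2) and the standard library are available. Lean on these libraries where they do the work, as an engineer would, in place of code of your own. Each camera call takes 0.05 s, during which the arm holds its last target. There are 200 camera calls.

TASK

The washed dough stamps go back to their storage pads: set each of the four stamps on the pad whose black silhouette has its shape and size, standing upright, centred, and turned so that it covers the silhouette. Set them down rather than dropping them, let go of all of them, and leave the spray bottle and the scraper where they are.

Things in the scene. Friction and masses are not known exactly. Their poses are not given: they have to be found in the camera images.
- stamp_large: large round dough stamp, loose (sizes in mm): white plastic cylinder of diameter 80, 35 high, about 200 g, standing on the table. A dark steel grip bar runs along its own x over the middle: 38 long, 12 wide (y), from 55 to 69 above the underside, on two thin legs at its ends; 20 mm free gap under the bar. Origin: centre of the underside, z up.
- pad_large: storage pad of the large round stamp, fixed to the table (sizes in mm): flat white plastic disc, diameter 130, 6 thick, with a black silhouette in its middle: filled circle of diameter 80, the same size as the stamp's underside. Origin: centre of the disc's underside (its top is 6 mm above), z up.
- stamp_small: small round dough stamp, loose (sizes in mm): white plastic cylinder of diameter 48, 35 high, about 90 g, standing on the table. A dark steel grip bar runs along its own x over the middle: 38 long, 12 wide (y), from 55 to 69 above the underside, on two thin legs at its ends; 20 mm free gap under the bar. Origin: centre of the underside, z up.
- pad_small: storage pad of the small round stamp, fixed to the table (sizes in mm): flat white plastic disc, diameter 130, 6 thick, with a black silhouette in its middle: filled circle of diameter 48, the same size as the stamp's underside. Origin: centre of the disc's underside (its top is 6 mm above), z up.
- stamp_square: square dough stamp, loose (sizes in mm): white plastic square block 64 x 64, 35 high, about 170 g, standing on the table. A dark steel grip bar runs along its own x over the middle: 38 long, 12 wide (y), from 55 to 69 above the underside, on two thin legs at its ends; 20 mm free gap under the bar. Origin: centre of the underside, z up.
- pad_square: storage pad of the square stamp, fixed to the table (sizes in mm): flat white plastic disc, diameter 130, 6 thick, with a black silhouette in its middle: square 64 x 64, sides along the pad's x and y, the same size as the stamp's underside. Origin: centre of the disc's underside (its top is 6 mm above), z up.
- stamp_oblong: oblong dough stamp, loose (sizes in mm): white plastic block 100 long (its own x) x 50 wide (y) with half-round ends, 35 high, about 170 g, standing on the table. A dark steel grip bar runs along its own x over the middle: 38 long, 12 wide (y), from 55 to 69 above the underside, on two thin legs at its ends; 20 mm free gap under the bar. Origin: centre of the underside, z up.
- pad_oblong: storage pad of the oblong stamp, fixed to the table (sizes in mm): flat white plastic disc, diameter 130, 6 thick, with a black silhouette in its middle: oblong 100 long (pad's x) x 50 wide (y), round ends, the same size as the stamp's underside. Origin: centre of the disc's underside (its top is 6 mm above), z up.
- spray: bystander (sizes in mm): green trigger spray bottle, diameter 66, 185 high, loose. Origin: centre of its underside.
- scraper: bystander (sizes in mm): scraper lying flat, loose: wooden handle 120 x 26 x 18 towards its -x, thin steel blade 80 x 70 towards +x. Origin: on its underside, where handle and blade meet.
Mind the look-alikes: they are no part of the job. What is shaped like the pad_small but blue or red is not meant.

How it is judged:
By the outcome, as a careful person would: the job done as asked, in the order asked, and still so for the second after the job is handed in, with the robot touching nothing.
It also fails if it takes over 96 s, if anything falls off the work surface, if the arm or the gripper's body presses on something with over 40 N, if the wrist force passes 120 N, or if a joint passes its speed limit or range.

## Working session

There is one attempt and no reset: what is moved stays moved. The work goes in short steps, Python scripts to look and compute and a tool call to move; the robot and the scene stay as the last step left them, time stands still between calls to the robot, and variables do not carry over. Pictures are saved under pics/ and viewed, at most 14 in all, crops included, and the job is handed in when it is done.

Besides the shell and the picture viewer there is one more tool, called after ">>>" by a JSON object that holds its "name" and its "arguments", one argument or row to a line. carry_out: Moves the arm, as the interface text tells. Its arguments: {"type":"object","properties":{"motion":{"type":"array"},"force":{"type":"number"}},"required":["motion"]}

```bash
mkdir -p pics; cat > h.py <<'E'
import numpy as np, cv2
from plant import bot
def snap(n,f):
    im=bot.grab_frame(n); im=cv2.cvtColor(im,cv2.COLOR_RGB2BGR); cv2.imwrite(f'pics/{f}_raw.png',im); return im
def K(n):
    c=bot.calibration(n); f=192/np.tan(np.radians(c['fovy'])/2); return c,f
def ray(n,u,v):
    c,f=K(n); d=np.array([(u-c['cx'])/f,(v-c['cy'])/f]); s=d.copy()
    for _ in range(30): s=d/(1+c['k1']*(s@s))
    R=np.array(c['R']);t=np.array(c['t']); return -R.T@t, R.T@np.array([s[0],s[1],1])
def at(n,u,v,z):
    o,d=ray(n,u,v); return o+d*(z-o[2])/d[2]
def proj(n,X):
    c,f=K(n); p=np.array(c['R'])@np.array(X,float)+np.array(c['t']); s=p[:2]/p[2]; s=s*(1+c['k1']*(s@s)); return np.array([c['cx']+f*s[0],c['cy']+f*s[1]])
def tri(a,b):
    (o1,d1),(o2,d2)=ray('top',*a),ray('side',*b)
    A=np.array([d1,-d2]).T; s=np.linalg.lstsq(A,o2-o1,rcond=None)[0]
    p,q=o1+s[0]*d1,o2+s[1]*d2; return (p+q)/2,np.linalg.norm(p-q)
E
python3 - <<'E'
from h import *
for n in('top','side'):
    im=snap(n,n+'1'); cv2.imwrite(f'pics/{n}1.png',cv2.resize(im,(800,600),interpolation=cv2.INTER_CUBIC)); c,f=K(n); print(n,f,c)
s=bot.sense(); print(s)
E
```

```text
top 347.0241797029212 {'fovy': 57.90936726100797, 'cx': 249.63597688827585, 'cy': 193.51116480421473, 'k1': 0.009389941713835294, 'R': array([[-0.01454369, -0.99981911,  0.0122566 ],
       [-0.99225713,  0.0129194 , -0.1235268 ],
       [ 0.12334611, -0.01395824, -0.99226554]]), 't': array([ 70.6169332 , 532.16693969, 974.1971149 ])}
side 472.7770945361264 {'fovy': 44.20522863011743, 'cx': 256.2129314760872, 'cy': 194.3136181718333, 'k1': -0.1924872364130693, 'R': array([[-0.72369463, -0.6901196 , -0.00101053],
       [-0.42915859,  0.45118335, -0.7824682 ],
       [ 0.54045258, -0.56583436, -0.62268972]]), 't': array([ 412.54425889,  216.50808284, 1249.89940188])}
{'t': 0.1, 'joint_pos': array([ 1.15200958,  0.46828983, -0.0115381 ,  1.60353556,  0.00601342,
        1.07141939, -0.0562968 ]), 'joint_vel': array([ 0.00325605, -0.00166725, -0.00132021, -0.00093023,  0.00073089,
       -0.00227992,  0.00092285]), 'effort': array([ 1.49388063e-03, -5.33520699e+01,  2.15537549e-02, -2.51967466e+01,
        1.14608923e-02,  4.27030420e-03, -1.15527581e-05]), 'eef_pos': array([ 238.39264136, -604.46053683,  403.83120742]), 'tool_rot': array([-7.76906112e-04,  9.82410101e-01,  1.86734406e-01, -2.27866846e-04]), 'contact_force': array([ 0.27583349, -0.37103657, -0.21748172]), 'torque': array([0.01160204, 0.00422645, 0.02382735]), 'finger_force': 0.0, 'opening': 85.5577685182043}
```

View pics/top1.png

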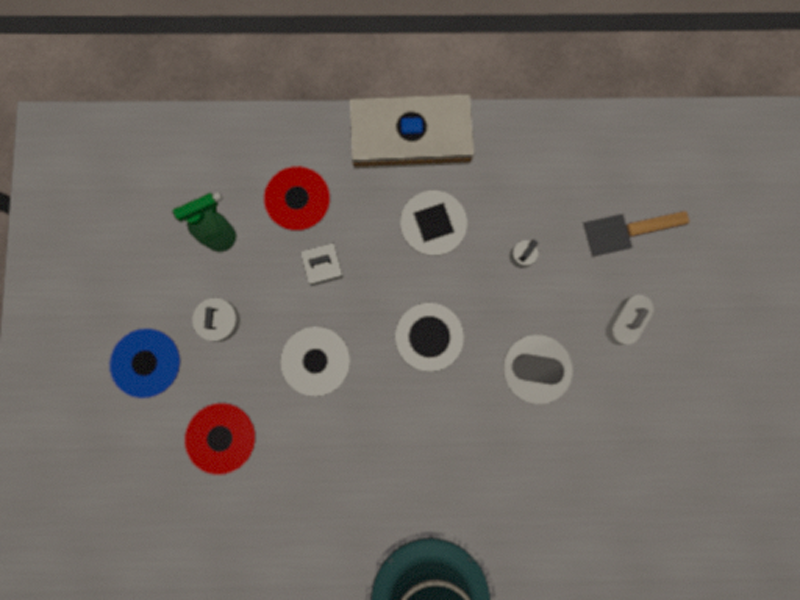

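View pics/side1.png

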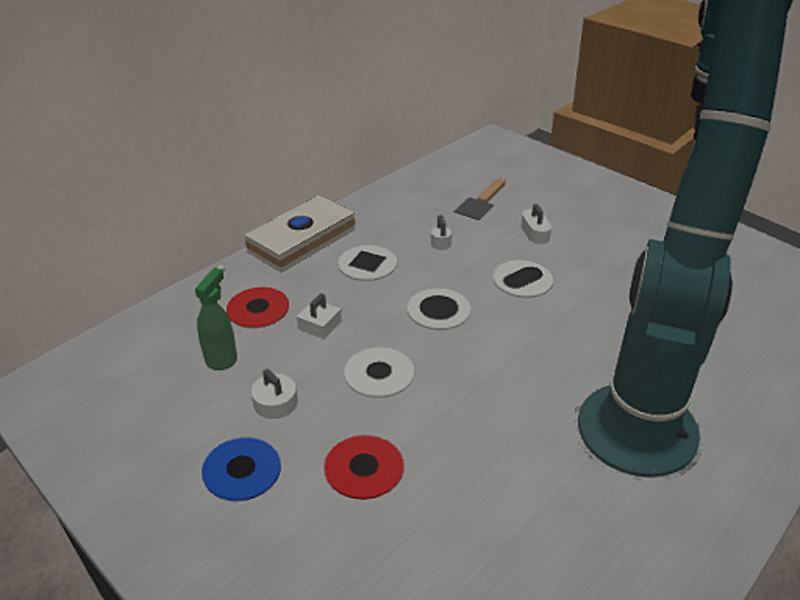

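The pictures (800x600) show these things in the top view:
- **Stamps:** large (215,319), square (321,264), small (525,252), oblong (631,319).
- **White pads:** small (315,361), large (429,337), square (434,222), oblong (538,369).

The red and blue discs are decoys. Next I fit the models in both views at once, with height left free.

```bash
cat > fit.py <<'E'
from h import *
from scipy.optimize import minimize
S=6
def circ(r,n=48): a=np.linspace(0,2*np.pi,n,endpoint=False); return np.c_[r*np.cos(a),r*np.sin(a)]
def obl():
    a=np.linspace(-np.pi/2,np.pi/2,20); e=np.c_[25+25*np.cos(a),25*np.sin(a)]; return np.r_[e,-e]
rect=lambda x,y,w,h:np.array([[x-w/2,y-h/2],[x+w/2,y-h/2],[x+w/2,y+h/2],[x-w/2,y+h/2]])
OUT={'large':circ(40),'small':circ(24),'square':rect(0,0,64,64),'oblong':obl()}
def prism(o,z0,z1): return np.r_[np.c_[o,np.full(len(o),z0)],np.c_[o,np.full(len(o),z1)]]
def layers(kind,sh):
    o=OUT[sh]
    if kind=='pad': return [(1,prism(circ(65),0,6)),(2,prism(o,6,6))]
    return [(1,prism(o,0,35)),(2,prism(o,35,35))]+[(3,prism(rect(s*17.5,0,3,12),35,60)) for s in(-1,1)]+[(3,prism(rect(0,0,38,12),55,69))]
def place(P,p):
    x,y,yaw,z=p; c,s=np.cos(yaw),np.sin(yaw); return np.c_[x+c*P[:,0]-s*P[:,1],y+s*P[:,0]+c*P[:,1],z+P[:,2]]
def cost(p,kind,sh,ims,boxes,dump=None):
    tot=0
    for n in ims:
        u0,v0,w,h=boxes[n]; lab=np.zeros((h*S,w*S),np.uint8); L=layers(kind,sh)
        for l,P in L:
            q=np.array([proj(n,X) for X in place(P,p)])
            q=((q-[u0,v0]+.5)*S-.5)
            cv2.fillConvexPoly(lab,cv2.convexHull(np.round(q*16).astype(np.int32)),l,shift=4)
        k=max(l for l,_ in L)+1
        A=np.stack([cv2.GaussianBlur(cv2.resize((lab==i).astype(np.float32),(w,h),interpolation=cv2.INTER_AREA),(0,0),.6) for i in range(k)],-1).reshape(-1,k)
        I=ims[n][v0:v0+h,u0:u0+w].reshape(-1,3).astype(float)
        X=np.linalg.lstsq(A,I,rcond=None)[0]; r=np.abs(A@X-I); tot+=np.minimum(r,40).mean()
        if dump is not None: dump.append(np.hstack([I.reshape(h,w,3),(A@X).reshape(h,w,3)]))
    return tot
def fit(kind,sh,uv,ims,yaws,z0=0,fixz=None,dump=None):
    X=at('top',uv[0],uv[1],z0+(20 if kind=='stamp' else 6)); R=75 if kind=='pad' else 58
    boxes={}
    for n in ims:
        q=np.array([proj(n,X+[dx*R,dy*R,dz]) for dx in(-1,1) for dy in(-1,1) for dz in((-6,0) if kind=='pad' else(-20,50))])
        a=np.maximum(np.floor(q.min(0)).astype(int),0); b=np.ceil(q.max(0)).astype(int); boxes[n]=(a[0],a[1],b[0]-a[0],b[1]-a[1])
    best=None
    for yw in yaws:
        p0=np.array([X[0],X[1],yw,z0]); f=lambda p:cost(p if fixz is None else [*p[:3],fixz],kind,sh,ims,boxes)
        sim=np.array([p0]+[p0+d for d in np.diag([8,8,.25,8.])])
        r=minimize(f,p0,method='Nelder-Mead',options=dict(initial_simplex=sim,maxiter=140,xatol=.05,fatol=.002))
        if best is None or r.fun<best.fun: best=r
    if dump is not None: cost(best.x,kind,sh,ims,boxes,dump)
    return best.x,best.fun
E
cat > run1.py <<'E'
from fit import *
import json
ims={n:cv2.imread(f'pics/{n}1_raw.png') for n in('top','side')}
from concurrent.futures import ProcessPoolExecutor
J=[('stamp','large',(215,319),(1.5,)),('stamp','square',(321,264),(.2,-.2)),('stamp','small',(525,252),(.8,-.8)),('stamp','oblong',(631,319),(1,-1)),
('pad','small',(315,361),(0,)),('pad','large',(429,337),(0,)),('pad','square',(434,222),(.25,-.25)),('pad','oblong',(538,369),(1.4,))]
out={};tiles=[]
for k,s,uv,y in J:
    d=[]; yy=[a+np.pi/2 for a in y] if k=='stamp' and s!='large' else y
    if s=='large': yy=(0,.2)
    if s=='small' and k=='stamp': yy=(-.8,.8)
    if s=='oblong': yy=(-.6,.6) if k=='stamp' else (1.4,1.7)
    if s=='oblong' and k=='stamp': yy=(-.6,.6)
    p,c=fit(k,s,np.array(uv)*.64,ims,yy,dump=d); q,c2=fit(k,s,np.array(uv)*.64,ims,[p[2]],fixz=0)
    out[k+'_'+s]=q.tolist(); print(k,s,'free',p.round(2),round(c,2),'z0',q[:3].round(2),round(c2,2))
    tiles.append(np.hstack([cv2.resize(np.clip(t,0,255).astype(np.uint8),(200,150)) for t in d]))
json.dump(out,open('poses.json','w'))
cv2.imwrite('pics/fit1.png',np.vstack([np.hstack(tiles[i:i+2]) for i in range(0,8,2)]))
E
time python3 run1.py
```

```text
Traceback (most recent call last):
  File "run1.py", line 14, in <module>
    p,c=fit(k,s,np.array(uv)*.64,ims,yy,dump=d); q,c2=fit(k,s,np.array(uv)*.64,ims,[p[2]],fixz=0)
        ~~~^^^^^^^^^^^^^^^^^^^^^^^^^^^^^^^^^^^^
  File "fit.py", line 40, in fit
    r=minimize(f,p0,method='Nelder-Mead',options=dict(initial_simplex=sim,maxiter=140,xatol=.05,fatol=.002))
  File "fit.py", line 38, in <lambda>
    p0=np.array([X[0],X[1],yw,z0]); f=lambda p:cost(p if fixz is None else [*p[:3],fixz],kind,sh,ims,boxes)
                                               ~~~~^^^^^^^^^^^^^^^^^^^^^^^^^^^^^^^^^^^^^^^^^^^^^^^^^^^^^^^^
  File "fit.py", line 21, in cost
    q=np.array([proj(n,X) for X in place(P,p)])
                ~~~~^^^^^
  File "h.py", line 14, in proj
    c,f=K(n); p=np.array(c['R'])@np.array(X,float)+np.array(c['t']); s=p[:2]/p[2]; s=s*(1+c['k1']*(s@s)); return np.array([c['cx']+f*s[0],c['cy']+f*s[1]])
        ~^^^
  File "h.py", line 6, in K
    c=bot.calibration(n); f=192/np.tan(np.radians(c['fovy'])/2); return c,f
ValueError: time passes only in moves, steps and waits

real	0m5.248s
user	0m3.943s
sys	0m0.460s
```

```bash
sed -i 's/^def K(n)/import functools\n@functools.cache\ndef K(n)/' h.py
cat > run1.py <<'E'
from fit import *
import json
ims={n:cv2.imread(f'pics/{n}1_raw.png') for n in('top','side')}
# yaw guesses: image right = -y
J=[('stamp','large',(215,319),(0,)),('stamp','square',(321,264),(1.4,1.7)),('stamp','small',(525,252),(-.8,.8)),('stamp','oblong',(631,319),(-.6,.6)),
('pad','small',(315,361),(0,)),('pad','large',(429,337),(0,)),('pad','square',(434,222),(.25,-.25)),('pad','oblong',(538,369),(1.4,1.7))]
out={};tiles=[]
for k,s,uv,yy in J:
    d=[]
    p,c=fit(k,s,np.array(uv)*.64,ims,yy,dump=d); q,c2=fit(k,s,np.array(uv)*.64,ims,[p[2]],fixz=0)
    out[k+'_'+s]=q.tolist(); print(k,s,'free',p.round(2),round(c,2),'z0',q[:3].round(2),round(c2,2))
    tiles.append(np.hstack([cv2.resize(np.clip(t,0,255).astype(np.uint8),(200,150)) for t in d]))
json.dump(out,open('poses.json','w'))
cv2.imwrite('pics/fit1.png',np.vstack([np.hstack(tiles[i:i+2]) for i in range(0,8,2)]))
E
time python3 run1.py
```

```text
stamp large free [ 5.0751e+02  3.8934e+02 -9.0000e-02 -1.9900e+00] 8.97 z0 [ 5.0703e+02  3.8899e+02 -9.0000e-02] 9.18
stamp square free [609.93 192.17   1.82  -2.32] 11.21 z0 [609.21 192.41   1.83] 11.48
stamp small free [ 625.87 -192.41   -0.64   -1.48] 10.24 z0 [ 625.44 -191.79   -0.65] 10.31
stamp oblong free [ 497.15 -385.56   -0.59   -1.1 ] 4.83 z0 [ 496.67 -384.9    -0.59] 4.84
pad small free [ 4.2885e+02  2.0639e+02  5.0000e-02 -1.1400e+00] 5.76 z0 [4.2880e+02 2.0667e+02 1.1000e-01] 5.83
pad large free [ 4.7185e+02 -9.8400e+00  2.5000e-01 -1.3700e+00] 7.05 z0 [ 4.7167e+02 -9.1900e+00  2.7000e-01] 7.22
pad square free [ 6.9445e+02 -2.3370e+01  3.2000e-01 -1.5700e+00] 11.26 z0 [ 6.9344e+02 -2.2490e+01  3.2000e-01] 11.49
pad oblong free [ 407.64 -213.03    1.39   -0.81] 6.63 z0 [ 407.55 -212.73    1.4 ] 6.66
real	0m23.066s
user	0m23.403s
sys	0m0.242s
```

View pics/fit1.png

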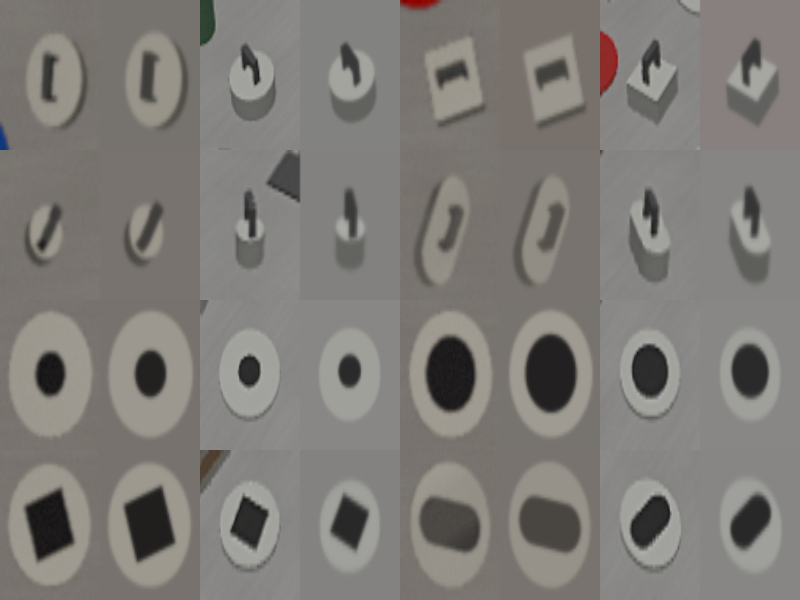

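The renderings (right half of each tile) match the pictures closely for all eight items. The free heights come out within about 2 mm of the table. Next I plan the first leg.

```bash
cat > plan.py <<'E'
import sys; from h import *
# usage: plan.py x y theta z  -> shift (tool axes, /60) in current heading, in final heading, and yaw units
def heading():
    s=bot.sense(); w,x,y,z=s['tool_rot']; R=cv2.Rodrigues(np.array([0.,0,0]))[0]
    from scipy.spatial.transform import Rotation as Ro
    R=Ro.from_quat([x,y,z,w]).as_matrix(); return s,R
if __name__=='__main__':
    X=np.array([float(a) for a in sys.argv[1:5]]); s,R=heading(); th=np.arctan2(R[1,0],R[0,0]); d=X[[0,1,3]]-s['eef_pos']
    dth=(X[2]-th+np.pi)%(2*np.pi)-np.pi
    c,n=np.cos(X[2]),np.sin(X[2]); F=np.array([[c,n,0],[n,-c,0],[0,0,-1]])
    print('t',s['t'],'pos',s['eef_pos'].round(1),'th',th.round(3),'tilt deg',np.degrees(np.arccos(-R[2,2])).round(2),'open',s['opening'].round(1))
    print('now-axes',(R.T@d/60).round(3),'final-axes',(F@d/60).round(3),'yaw',round(-np.degrees(dth)/8,3),'j7',s['joint_pos'][6].round(2))
E
python3 plan.py 496.9 -385.2 -0.59 300
```

```text
Traceback (most recent call last):
  File "plan.py", line 11, in <module>
    print('t',s['t'],'pos',s['eef_pos'].round(1),'th',th.round(3),'tilt deg',np.degrees(np.arccos(-R[2,2])).round(2),'open',s['opening'].round(1))
                                                                                                                            ^^^^^^^^^^^^^^^^^^
AttributeError: 'float' object has no attribute 'round'
```

```bash
sed -i "s/s\['opening'\].round(1)/round(s['opening'],1)/; s/ R=cv2.Rodrigues(np.array(\[0.,0,0\]))\[0\]//" plan.py
python3 plan.py 496.9 -385.2 -0.59 300
```

```text
t 0.1 pos [ 238.4 -604.5  403.8] th 0.376 tilt deg 0.09 open 85.6
now-axes [ 5.349 -1.816  1.733] final-axes [ 1.547 -5.434  1.731] yaw 6.916 j7 -0.06
```

>>> {"name": "carry_out", "arguments": {
  "motion": [
    {"jaw": 0.6, "dp": [0.669, -0.227, 0.1], "yaw": 0},
    {"jaw": 0.6, "dp": [0.669, -0.227, 0.1], "yaw": 0},
    {"jaw": 0.6, "dp": [0.669, -0.227, 0.1], "yaw": 0},
    {"jaw": 0.6, "dp": [0.669, -0.227, 0.1], "yaw": 0},
    {"jaw": 0.6, "dp": [0.669, -0.227, 0.1], "yaw": 0},
    {"jaw": 0.6, "dp": [0.669, -0.227, 0.1], "yaw": 0},
    {"jaw": 0.6, "dp": [0.669, -0.227, 0.1], "yaw": 0},
    {"jaw": 0.6, "dp": [0.669, -0.227, 0.1], "yaw": 0}
  ],
  "force": 40
}}

```text
t: 1.1
eef_pos: [498.1, -384.4, 356.1]
tool_rot: [-0.0, 0.982, 0.187, -0.0]
contact_force: [0.1, -1.4, -0.4]
opening: 51.1
finger_force: 0.0
```

>>> {"name": "carry_out", "arguments": {
  "motion": [
    {"jaw": 0.6, "dp": [0, 0, 0.13], "yaw": 0.988},
    {"jaw": 0.6, "dp": [0, 0, 0.13], "yaw": 0.988},
    {"jaw": 0.6, "dp": [0, 0, 0.13], "yaw": 0.988},
    {"jaw": 0.6, "dp": [0, 0, 0.13], "yaw": 0.988},
    {"jaw": 0.6, "dp": [0, 0, 0.13], "yaw": 0.988},
    {"jaw": 0.6, "dp": [0, 0, 0.13], "yaw": 0.988},
    {"jaw": 0.6, "dp": [0, 0, 0.13], "yaw": 0.988},
    {"jaw": 0.6, "dp": [0, 0, 0], "yaw": 0}
  ]
}}

```text
t: 2.1
eef_pos: [497.1, -385.1, 301.1]
tool_rot: [-0.0, 0.957, -0.29, -0.001]
contact_force: [0.0, -0.5, 0.7]
opening: 51.4
finger_force: 0.0
```

```bash
python3 plan.py 496.9 -385.2 -0.59 217
```

```text
t 2.1 pos [ 497.1 -385.1  301.1] th -0.588 tilt deg 0.13 open 51.4
now-axes [0.002 0.003 1.401] final-axes [-1.000e-03  4.000e-03  1.401e+00] yaw 0.013 j7 -1.49
```

>>> {"name": "carry_out", "arguments": {
  "motion": [
    {"jaw": 0.6, "dp": [0, 0, 0.5], "yaw": 0},
    {"jaw": 0.6, "dp": [0, 0, 0.5], "yaw": 0},
    {"jaw": 0.6, "dp": [0, 0, 0.4], "yaw": 0},
    {"jaw": 0.6, "dp": [0, 0, 0], "yaw": 0},
    {"jaw": 0, "dp": [0, 0, 0], "yaw": 0},
    {"jaw": 0, "dp": [0, 0, 0], "yaw": 0},
    {"jaw": 0, "dp": [0, 0, 0], "yaw": 0},
    {"jaw": 0, "dp": [0, 0, 0], "yaw": 0}
  ]
}}

```text
t: 3.1
eef_pos: [497.8, -385.6, 219.3]
tool_rot: [0.0, 0.957, -0.29, 0.001]
contact_force: [-1.0, 1.1, 6.0]
opening: 10.8
finger_force: 44.4
```

```bash
python3 plan.py 407.7 -212.9 1.395 323; python3 - <<'E'
from h import *
s=bot.sense(); print(s['finger_force'],s['contact_force'],s['torque'])
im=snap('top','t2'); a=cv2.resize(im[160:260,350:450],(400,400),interpolation=cv2.INTER_CUBIC)
im=snap('side','s2'); b=cv2.resize(im[80:180,290:390],(400,400),interpolation=cv2.INTER_CUBIC)
cv2.imwrite('pics/g1.png',np.hstack([a,b]))
E
```

```text
t 3.1 pos [ 497.8 -385.6  219.3] th -0.589 tilt deg 0.12 open 10.8
now-axes [-2.845 -1.558 -1.734] final-axes [ 2.571 -1.983 -1.728] yaw -14.213 j7 -1.47
44.36107277870178 [-1.04574335  1.0565985   5.96162476] [ 0.11784759 -0.00154658  0.05376434]
```

View pics/g1.png

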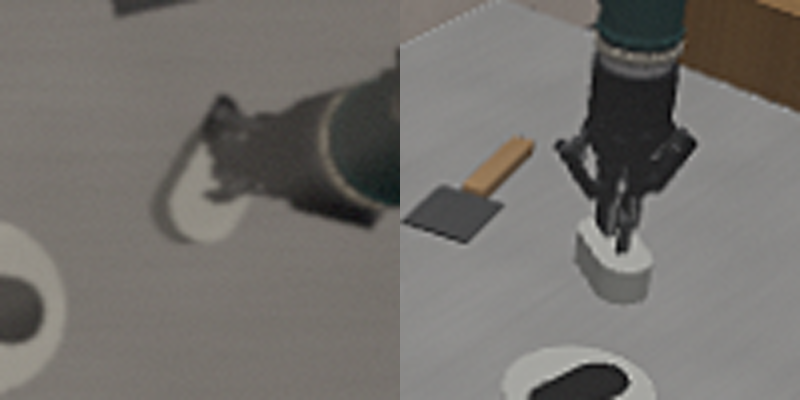

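The oblong stamp is held squarely by its bar: the opening is 10.8 mm and the block still stands flat. I lift it, turn it and carry it over.

>>> {"name": "carry_out", "arguments": {
  "motion": [
    {"jaw": 0, "dp": [0, 0, -0.5], "yaw": 0},
    {"jaw": 0, "dp": [0, 0, -0.7], "yaw": 0},
    {"jaw": 0, "dp": [0, 0, -0.53], "yaw": 0},
    {"jaw": 0, "dp": [0, 0, 0], "yaw": -0.947},
    {"jaw": 0, "dp": [0, 0, 0], "yaw": -0.947},
    {"jaw": 0, "dp": [0, 0, 0], "yaw": -0.947},
    {"jaw": 0, "dp": [0, 0, 0], "yaw": -0.947},
    {"jaw": 0, "dp": [0, 0, 0], "yaw": -0.947}
  ]
}}

```text
t: 4.2
eef_pos: [496.8, -385.3, 321.2]
tool_rot: [-0.0, 0.999, 0.038, -0.001]
contact_force: [-0.3, 0.0, -2.6]
opening: 11.0
finger_force: 43.2
```

>>> {"name": "carry_out", "arguments": {
  "motion": [
    {"jaw": 0, "dp": [0, 0, 0], "yaw": -0.947},
    {"jaw": 0, "dp": [0, 0, 0], "yaw": -0.947},
    {"jaw": 0, "dp": [0, 0, 0], "yaw": -0.947},
    {"jaw": 0, "dp": [0, 0, 0], "yaw": -0.947},
    {"jaw": 0, "dp": [0, 0, 0], "yaw": -0.947},
    {"jaw": 0, "dp": [0, 0, 0], "yaw": -0.947},
    {"jaw": 0, "dp": [0, 0, 0], "yaw": -0.947},
    {"jaw": 0, "dp": [0, 0, 0], "yaw": -0.947}
  ]
}}

```text
t: 5.2
eef_pos: [496.8, -385.4, 321.2]
tool_rot: [-0.001, 0.844, 0.537, -0.0]
contact_force: [0.5, 0.8, -2.7]
opening: 11.3
finger_force: 43.2
```

>>> {"name": "carry_out", "arguments": {
  "motion": [
    {"jaw": 0, "dp": [0, 0, 0], "yaw": -0.947},
    {"jaw": 0, "dp": [0, 0, 0], "yaw": -0.947},
    {"jaw": 0, "dp": [0.52, -0.4, 0], "yaw": 0},
    {"jaw": 0, "dp": [0.52, -0.4, 0], "yaw": 0},
    {"jaw": 0, "dp": [0.52, -0.4, 0], "yaw": 0},
    {"jaw": 0, "dp": [0.52, -0.4, 0], "yaw": 0},
    {"jaw": 0, "dp": [0.491, -0.383, 0], "yaw": 0},
    {"jaw": 0, "dp": [0, 0, 0], "yaw": 0}
  ]
}}

```text
t: 6.2
eef_pos: [405.9, -210.4, 321.6]
tool_rot: [-0.001, 0.766, 0.643, -0.001]
contact_force: [0.1, -1.0, -2.0]
opening: 11.0
finger_force: 43.2
```

```bash
python3 plan.py 407.7 -212.9 1.395 226; python3 - <<'E'
from h import *
s=bot.sense(); print(s['finger_force'],s['contact_force'],s['torque'])
im=snap('top','t3'); a=cv2.resize(im[180:280,290:390],(400,400),interpolation=cv2.INTER_CUBIC)
im=snap('side','s3'); b=cv2.resize(im[100:200,280:380],(400,400),interpolation=cv2.INTER_CUBIC)
cv2.imwrite('pics/g2.png',np.hstack([a,b]))
E
```

```text
t 6.2 pos [ 405.9 -210.4  321.6] th 1.397 tilt deg 0.15 open 11.0
now-axes [-0.037  0.041  1.592] final-axes [-0.036  0.037  1.593] yaw 0.012 j7 0.07
43.21038901805878 [ 0.12231425 -1.01718724 -2.00558364] [-0.02181332 -0.04014063  0.00439408]
```

View pics/g2.png

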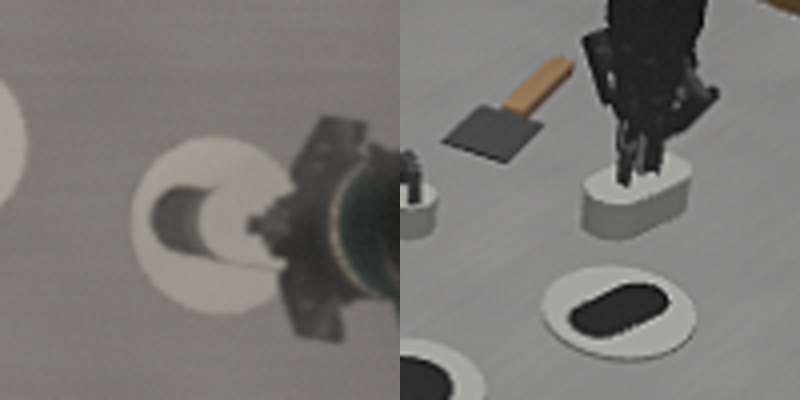

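The stamp hangs level and lined up over its silhouette. I correct by 2 mm and lower it gently.

>>> {"name": "carry_out", "arguments": {
  "motion": [
    {"jaw": 0, "dp": [-0.036, 0.038, 0.4], "yaw": 0},
    {"jaw": 0, "dp": [0, 0, 0.5], "yaw": 0},
    {"jaw": 0, "dp": [0, 0, 0.4], "yaw": 0},
    {"jaw": 0, "dp": [0, 0, 0.15], "yaw": 0},
    {"jaw": 0, "dp": [0, 0, 0.05], "yaw": 0},
    {"jaw": 0, "dp": [0, 0, 0.04], "yaw": 0},
    {"jaw": 0, "dp": [0, 0, 0.03], "yaw": 0},
    {"jaw": 0, "dp": [0, 0, 0], "yaw": 0}
  ]
}}

```text
t: 7.3
eef_pos: [409.3, -215.3, 228.0]
tool_rot: [0.0, 0.767, 0.642, 0.0]
contact_force: [0.7, -0.0, -1.8]
opening: 11.2
finger_force: 43.2
```

```bash
python3 plan.py 407.7 -212.9 1.395 225
```

```text
t 7.3 pos [ 409.3 -215.3  228. ] th 1.393 tilt deg 0.04 open 11.2
now-axes [ 0.034 -0.034  0.05 ] final-axes [ 0.034 -0.033  0.05 ] yaw -0.011 j7 -0.04
```

>>> {"name": "carry_out", "arguments": {
  "motion": [
    {"jaw": 0, "dp": [0.034, -0.033, 0], "yaw": 0},
    {"jaw": 0, "dp": [0, 0, 0.02], "yaw": 0},
    {"jaw": 0, "dp": [0, 0, 0], "yaw": 0},
    {"jaw": 0, "dp": [0, 0, 0], "yaw": 0}
  ]
}}

```text
t: 7.8
eef_pos: [407.7, -212.8, 226.5]
tool_rot: [0.0, 0.767, 0.642, -0.0]
contact_force: [-0.9, -0.3, -3.0]
opening: 11.1
finger_force: 43.2
```

```bash
python3 plan.py 407.7 -212.9 1.395 225
```

```text
t 7.8 pos [ 407.7 -212.8  226.5] th 1.393 tilt deg 0.01 open 11.1
now-axes [-0.001  0.001  0.025] final-axes [-0.001  0.001  0.025] yaw -0.011 j7 -0.04
```

>>> {"name": "carry_out", "arguments": {
  "motion": [
    {"jaw": 0, "dp": [0, 0, 0.02], "yaw": 0},
    {"jaw": 0, "dp": [0, 0, 0.02], "yaw": 0},
    {"jaw": 0, "dp": [0, 0, 0], "yaw": 0},
    {"jaw": 0, "dp": [0, 0, 0], "yaw": 0}
  ]
}}

```text
t: 8.3
eef_pos: [407.7, -212.8, 225.3]
tool_rot: [0.0, 0.767, 0.642, -0.001]
contact_force: [-4.4, 1.8, 13.9]
opening: 11.3
finger_force: 45.6
```

It is seated at z=225.3, which is 6 mm above the grasp height as expected. I release and rise.

>>> {"name": "carry_out", "arguments": {
  "motion": [
    {"jaw": 0.3, "dp": [0, 0, -0.01], "yaw": 0},
    {"jaw": 0.6, "dp": [0, 0, 0], "yaw": 0},
    {"jaw": 0.6, "dp": [0, 0, 0], "yaw": 0},
    {"jaw": 0.6, "dp": [0, 0, -0.2], "yaw": 0},
    {"jaw": 0.6, "dp": [0, 0, -0.5], "yaw": 0},
    {"jaw": 0.6, "dp": [0, 0, -0.6], "yaw": 0},
    {"jaw": 0.6, "dp": [0, 0, 0], "yaw": 0},
    {"jaw": 0.6, "dp": [0, 0, 0], "yaw": 0}
  ]
}}

```text
t: 9.3
eef_pos: [407.4, -212.8, 302.8]
tool_rot: [0.0, 0.767, 0.642, -0.0]
contact_force: [-0.2, -0.5, -0.4]
opening: 51.3
finger_force: 0.0
```

```bash
python3 plan.py 625.6 -192.1 2.497 300;  python3 - <<'E'
from h import *
im=snap('top','t4'); a=cv2.resize(im[180:280,290:390],(400,400),interpolation=cv2.INTER_CUBIC)
im=snap('side','s4'); b=cv2.resize(im[100:200,280:380],(400,400),interpolation=cv2.INTER_CUBIC)
cv2.imwrite('pics/g3.png',np.hstack([a,b]))
E
```

```text
t 9.3 pos [ 407.4 -212.8  302.8] th 1.393 tilt deg 0.02 open 51.3
now-axes [0.983 3.519 0.047] final-axes [-2.7    2.462  0.047] yaw -7.905 j7 0.04
```

View pics/g3.png

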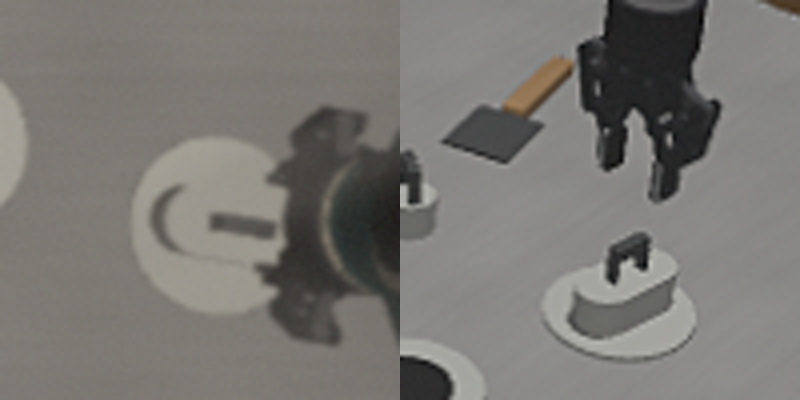

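The oblong stamp stands upright on its pad and covers the silhouette; the dark crescent is its own shaded side. Next is the small stamp.

>>> {"name": "carry_out", "arguments": {
  "motion": [
    {"jaw": 0.6, "dp": [0.1, 0.35, 0], "yaw": 0},
    {"jaw": 0.6, "dp": [0.18, 0.65, 0], "yaw": 0},
    {"jaw": 0.6, "dp": [0.18, 0.65, 0], "yaw": 0},
    {"jaw": 0.6, "dp": [0.18, 0.65, 0], "yaw": 0},
    {"jaw": 0.6, "dp": [0.18, 0.65, 0], "yaw": 0},
    {"jaw": 0.6, "dp": [0.163, 0.569, 0.04], "yaw": 0},
    {"jaw": 0.6, "dp": [0, 0, 0], "yaw": -0.98},
    {"jaw": 0.6, "dp": [0, 0, 0], "yaw": -0.99}
  ]
}}

```text
t: 10.4
eef_pos: [626.0, -191.3, 298.3]
tool_rot: [-0.001, 0.67, 0.743, -0.001]
contact_force: [-0.3, -0.1, 0.4]
opening: 51.2
finger_force: 0.0
```

>>> {"name": "carry_out", "arguments": {
  "motion": [
    {"jaw": 0.6, "dp": [0, 0, 0], "yaw": -0.99},
    {"jaw": 0.6, "dp": [0, 0, 0], "yaw": -0.99},
    {"jaw": 0.6, "dp": [0, 0, 0], "yaw": -0.99},
    {"jaw": 0.6, "dp": [0, 0, 0], "yaw": -0.99},
    {"jaw": 0.6, "dp": [0, 0, 0], "yaw": -0.99},
    {"jaw": 0.6, "dp": [0, 0, 0], "yaw": -0.985},
    {"jaw": 0.6, "dp": [0, 0, 0], "yaw": 0},
    {"jaw": 0.6, "dp": [0, 0, 0], "yaw": 0}
  ]
}}

```text
t: 11.4
eef_pos: [625.7, -192.0, 299.4]
tool_rot: [-0.001, 0.318, 0.948, 0.0]
contact_force: [0.0, 0.4, -0.0]
opening: 51.6
finger_force: 0.0
```

```bash
python3 plan.py 625.6 -192.1 2.497 218; python3 - <<'E'
from fit import *
ims={n:snap(n,n+'5') for n in('top','side')}; d=[]
print(fit('stamp','oblong',proj('top',[407.7,-212.9,20]),ims,[1.39],z0=6,dump=d))
cv2.imwrite('pics/f5.png',np.hstack([cv2.resize(np.clip(t,0,255).astype(np.uint8),(400,300)) for t in d]))
E
```

```text
t 11.4 pos [ 625.7 -192.   299.4] th 2.495 tilt deg 0.08 open 51.6
now-axes [-1.000e-03 -2.000e-03  1.357e+00] final-axes [ 0.    -0.003  1.357] yaw -0.014 j7 0.81
(array([ 406.71964657, -214.90089905,    1.40187897,    5.41884464]), np.float64(18.38036752461361))
```

>>> {"name": "carry_out", "arguments": {
  "motion": [
    {"jaw": 0.6, "dp": [0, 0, 0.5], "yaw": 0},
    {"jaw": 0.6, "dp": [0, 0, 0.5], "yaw": 0},
    {"jaw": 0.6, "dp": [0, 0, 0.36], "yaw": 0},
    {"jaw": 0.6, "dp": [0, 0, 0], "yaw": 0},
    {"jaw": 0, "dp": [0, 0, 0], "yaw": 0},
    {"jaw": 0, "dp": [0, 0, 0], "yaw": 0},
    {"jaw": 0, "dp": [0, 0, 0], "yaw": 0},
    {"jaw": 0, "dp": [0, 0, 0], "yaw": 0}
  ]
}}

```text
t: 12.5
eef_pos: [626.5, -192.0, 220.0]
tool_rot: [0.001, 0.317, 0.949, 0.0]
contact_force: [0.0, -0.6, 7.0]
opening: 11.3
finger_force: 42.1
```

```bash
python3 plan.py 428.8 206.5 2.497 320; python3 - <<'E'
from fit import *
s=open('fit.py').read().replace("    return [(1,prism(o,0,35))","    if kind=='both': return [(4,prism(circ(65),-6,0))]+layers('stamp',sh)\n    return [(1,prism(o,0,35))")
open('fit.py','w').write(s)
E
cat > chk.py <<'E'
from fit import *
import sys,json
def chk(sh,pad,tag,z=6):
    ims={n:cv2.imread(f'pics/{n}{tag}_raw.png') for n in('top','side')}; d=[]
    p,c=fit('both',sh,proj('top',[pad[0],pad[1],26]),ims,[pad[2]],z0=6,fixz=6,dump=d); print(sh,p.round(2),round(c,2))
    return np.hstack([cv2.resize(np.clip(t,0,255).astype(np.uint8),(200,150)) for t in d])
if __name__=='__main__': chk('oblong',[407.7,-212.9,1.395],'5')
E
python3 chk.py
```

```text
t 12.5 pos [ 626.5 -192.   220. ] th 2.497 tilt deg 0.13 open 11.3
now-axes [ 6.62   3.332 -1.678] final-axes [ 6.624  3.329 -1.667] yaw 0.002 j7 0.77
oblong [ 406.95 -213.83    1.4     9.39] 7.58
```

The oblong stamp sits within about 1 mm of its pad's centre. The small stamp is gripped, so I carry it.

>>> {"name": "carry_out", "arguments": {
  "motion": [
    {"jaw": 0, "dp": [0, 0, -0.5], "yaw": 0},
    {"jaw": 0, "dp": [0, 0, -0.7], "yaw": 0},
    {"jaw": 0, "dp": [0, 0, -0.47], "yaw": 0},
    {"jaw": 0, "dp": [0.36, 0.18, 0], "yaw": 0},
    {"jaw": 0, "dp": [0.6, 0.3, 0], "yaw": 0},
    {"jaw": 0, "dp": [0.6, 0.3, 0], "yaw": 0},
    {"jaw": 0, "dp": [0.6, 0.3, 0], "yaw": 0},
    {"jaw": 0, "dp": [0.6, 0.3, 0], "yaw": 0}
  ]
}}

```text
t: 13.5
eef_pos: [542.2, -25.4, 318.6]
tool_rot: [-0.0, 0.317, 0.948, -0.0]
contact_force: [0.8, 0.5, -0.7]
opening: 11.3
finger_force: 41.1
```

>>> {"name": "carry_out", "arguments": {
  "motion": [
    {"jaw": 0, "dp": [0.6, 0.3, 0], "yaw": 0},
    {"jaw": 0, "dp": [0.6, 0.3, 0], "yaw": 0},
    {"jaw": 0, "dp": [0.6, 0.3, 0], "yaw": 0},
    {"jaw": 0, "dp": [0.6, 0.3, 0], "yaw": 0},
    {"jaw": 0, "dp": [0.6, 0.3, 0], "yaw": 0},
    {"jaw": 0, "dp": [0.6, 0.3, 0], "yaw": 0},
    {"jaw": 0, "dp": [0.26, 0.15, 0], "yaw": 0},
    {"jaw": 0, "dp": [0, 0, 0], "yaw": 0}
  ]
}}

```text
t: 14.5
eef_pos: [427.5, 207.3, 318.8]
tool_rot: [-0.0, 0.315, 0.949, -0.0]
contact_force: [-0.3, 0.7, -1.2]
opening: 11.0
finger_force: 41.1
```

>>> {"name": "carry_out", "arguments": {
  "motion": [
    {"jaw": 0, "dp": [0, 0, 0.3], "yaw": 0},
    {"jaw": 0, "dp": [0, 0, 0.5], "yaw": 0},
    {"jaw": 0, "dp": [0, 0, 0.5], "yaw": 0},
    {"jaw": 0, "dp": [0, 0, 0.15], "yaw": 0},
    {"jaw": 0, "dp": [0, 0, 0], "yaw": 0},
    {"jaw": 0, "dp": [0, 0, 0], "yaw": 0},
    {"jaw": 0, "dp": [0, 0, 0], "yaw": 0}
  ]
}}

```text
t: 15.38
eef_pos: [428.7, 206.4, 232.7]
tool_rot: [0.001, 0.317, 0.948, 0.001]
contact_force: [0.9, 0.2, -1.3]
opening: 11.4
finger_force: 41.1
```

```bash
python3 plan.py 428.8 206.5 2.497 226
```

```text
t 15.375 pos [428.7 206.4 232.7] th 2.497 tilt deg 0.1 open 11.4
now-axes [0.    0.002 0.112] final-axes [0.    0.002 0.112] yaw -0.001 j7 -0.09
```

>>> {"name": "carry_out", "arguments": {
  "motion": [
    {"jaw": 0, "dp": [0, 0, 0.05], "yaw": 0},
    {"jaw": 0, "dp": [0, 0, 0.03], "yaw": 0},
    {"jaw": 0, "dp": [0, 0, 0.02], "yaw": 0},
    {"jaw": 0, "dp": [0, 0, 0.015], "yaw": 0},
    {"jaw": 0, "dp": [0, 0, 0.015], "yaw": 0},
    {"jaw": 0, "dp": [0, 0, 0], "yaw": 0},
    {"jaw": 0, "dp": [0, 0, 0], "yaw": 0}
  ]
}}

```text
t: 16.25
eef_pos: [428.2, 206.8, 225.8]
tool_rot: [0.001, 0.317, 0.949, -0.001]
contact_force: [-5.7, -4.4, 21.6]
opening: 11.1
finger_force: 44.4
```

The stamp touches the pad. I release, rise and go on to the large stamp.

>>> {"name": "carry_out", "arguments": {
  "motion": [
    {"jaw": 0.3, "dp": [0, 0, -0.02], "yaw": 0},
    {"jaw": 0.6, "dp": [0, 0, 0], "yaw": 0},
    {"jaw": 0.6, "dp": [0, 0, 0], "yaw": 0},
    {"jaw": 0.6, "dp": [0, 0, -0.2], "yaw": 0},
    {"jaw": 0.6, "dp": [0, 0, -0.5], "yaw": 0},
    {"jaw": 0.6, "dp": [0, 0, -0.6], "yaw": 0},
    {"jaw": 0.6, "dp": [0, 0, 0], "yaw": 0},
    {"jaw": 0.6, "dp": [0, 0, 0], "yaw": 0}
  ]
}}

```text
t: 17.25
eef_pos: [428.3, 206.0, 303.3]
tool_rot: [0.0, 0.317, 0.948, -0.0]
contact_force: [-0.5, -0.2, -0.5]
opening: 51.6
finger_force: 0.0
```

```bash
python3 plan.py 507.3 389.2 3.05 300
```

```text
t 17.25 pos [428.3 206.  303.3] th 2.497 tilt deg 0.02 open 51.6
now-axes [0.782 3.232 0.054] final-axes [-1.033  3.161  0.055] yaw -3.962 j7 0.02
```

>>> {"name": "carry_out", "arguments": {
  "motion": [
    {"jaw": 0.6, "dp": [0.1, 0.4, 0], "yaw": 0},
    {"jaw": 0.6, "dp": [0.15, 0.62, 0], "yaw": 0},
    {"jaw": 0.6, "dp": [0.15, 0.62, 0], "yaw": 0},
    {"jaw": 0.6, "dp": [0.15, 0.62, 0], "yaw": 0},
    {"jaw": 0.6, "dp": [0.15, 0.62, 0], "yaw": 0},
    {"jaw": 0.6, "dp": [0.082, 0.352, 0.05], "yaw": 0},
    {"jaw": 0.6, "dp": [0, 0, 0], "yaw": -0.99},
    {"jaw": 0.6, "dp": [0, 0, 0], "yaw": -0.99}
  ]
}}

```text
t: 18.25
eef_pos: [506.7, 389.9, 298.4]
tool_rot: [-0.001, 0.18, 0.984, -0.001]
contact_force: [-0.4, -0.1, -0.3]
opening: 51.3
finger_force: 0.0
```

>>> {"name": "carry_out", "arguments": {
  "motion": [
    {"jaw": 0.6, "dp": [0, 0, 0], "yaw": -0.99},
    {"jaw": 0.6, "dp": [0, 0, 0], "yaw": -0.99},
    {"jaw": 0.6, "dp": [0, 0, 0], "yaw": 0},
    {"jaw": 0.6, "dp": [0, 0, 0], "yaw": 0}
  ]
}}

```text
t: 18.75
eef_pos: [507.2, 389.4, 299.4]
tool_rot: [-0.001, 0.047, 0.999, -0.0]
contact_force: [0.7, 0.4, -0.1]
opening: 51.1
finger_force: 0.0
```

```bash
python3 plan.py 507.3 389.2 3.05 218; python3 - <<'E'
from h import *
for n in('top','side'): snap(n,n+'6')
E
python3 -c "
from chk import *
chk('small',[428.8,206.5,2.497],'6')"
```

```text
t 18.75 pos [507.2 389.4 299.4] th 3.048 tilt deg 0.08 open 51.1
now-axes [-0.004 -0.002  1.357] final-axes [-0.002 -0.003  1.357] yaw -0.014 j7 0.31
small [426.92 207.4    2.47  14.16] 30.86
```

>>> {"name": "carry_out", "arguments": {
  "motion": [
    {"jaw": 0.6, "dp": [0, 0, 0.5], "yaw": 0},
    {"jaw": 0.6, "dp": [0, 0, 0.5], "yaw": 0},
    {"jaw": 0.6, "dp": [0, 0, 0.36], "yaw": 0},
    {"jaw": 0.6, "dp": [0, 0, 0], "yaw": 0},
    {"jaw": 0, "dp": [0, 0, 0], "yaw": 0},
    {"jaw": 0, "dp": [0, 0, 0], "yaw": 0},
    {"jaw": 0, "dp": [0, 0, 0], "yaw": 0},
    {"jaw": 0, "dp": [0, 0, 0], "yaw": 0}
  ]
}}

```text
t: 19.85
eef_pos: [507.6, 389.9, 219.9]
tool_rot: [0.001, 0.046, 0.999, 0.001]
contact_force: [-0.1, -0.3, 5.9]
opening: 11.4
finger_force: 41.7
```

```bash
python3 plan.py 471.8 -9.5 3.05 320
```

```text
t 19.85 pos [507.6 389.9 219.9] th 3.05 tilt deg 0.11 open 11.4
now-axes [-0.016 -6.682 -1.676] final-axes [-0.014 -6.684 -1.668] yaw 0.0 j7 0.25
```

>>> {"name": "carry_out", "arguments": {
  "motion": [
    {"jaw": 0, "dp": [0, 0, -0.5], "yaw": 0},
    {"jaw": 0, "dp": [0, 0, -0.7], "yaw": 0},
    {"jaw": 0, "dp": [0, 0, -0.47], "yaw": 0},
    {"jaw": 0, "dp": [0, -0.4, 0], "yaw": 0},
    {"jaw": 0, "dp": [0, -0.65, 0], "yaw": 0},
    {"jaw": 0, "dp": [0, -0.65, 0], "yaw": 0},
    {"jaw": 0, "dp": [0, -0.65, 0], "yaw": 0},
    {"jaw": 0, "dp": [0, -0.65, 0], "yaw": 0}
  ]
}}

```text
t: 20.85
eef_pos: [490.5, 208.8, 318.5]
tool_rot: [-0.0, 0.046, 0.999, -0.0]
contact_force: [0.2, 0.3, -2.1]
opening: 11.0
finger_force: 40.7
```

>>> {"name": "carry_out", "arguments": {
  "motion": [
    {"jaw": 0, "dp": [0, -0.65, 0], "yaw": 0},
    {"jaw": 0, "dp": [0, -0.65, 0], "yaw": 0},
    {"jaw": 0, "dp": [0, -0.65, 0], "yaw": 0},
    {"jaw": 0, "dp": [0, -0.65, 0], "yaw": 0},
    {"jaw": 0, "dp": [0, -0.65, 0], "yaw": 0},
    {"jaw": 0, "dp": [-0.02, -0.424, 0], "yaw": 0},
    {"jaw": 0, "dp": [0, 0, 0], "yaw": 0},
    {"jaw": 0, "dp": [0, 0, 0], "yaw": 0}
  ]
}}

```text
t: 21.85
eef_pos: [471.8, -8.7, 318.9]
tool_rot: [-0.0, 0.045, 0.999, 0.0]
contact_force: [0.8, -0.4, -1.8]
opening: 11.0
finger_force: 40.7
```

>>> {"name": "carry_out", "arguments": {
  "motion": [
    {"jaw": 0, "dp": [0, 0, 0.3], "yaw": 0},
    {"jaw": 0, "dp": [0, 0, 0.5], "yaw": 0},
    {"jaw": 0, "dp": [0, 0, 0.5], "yaw": 0},
    {"jaw": 0, "dp": [0, 0, 0.15], "yaw": 0},
    {"jaw": 0, "dp": [0, 0, 0], "yaw": 0},
    {"jaw": 0, "dp": [0, 0, 0], "yaw": 0},
    {"jaw": 0, "dp": [0, 0, 0], "yaw": 0}
  ]
}}

```text
t: 22.72
eef_pos: [472.3, -9.3, 232.7]
tool_rot: [0.001, 0.046, 0.999, -0.0]
contact_force: [-0.1, 0.1, -3.1]
opening: 10.9
finger_force: 40.6
```

```bash
python3 plan.py 471.8 -9.5 3.05 226
```

```text
t 22.725 pos [472.3  -9.3 232.7] th 3.05 tilt deg 0.1 open 10.9
now-axes [ 0.008 -0.004  0.111] final-axes [ 0.008 -0.004  0.111] yaw 0.0 j7 0.83
```

>>> {"name": "carry_out", "arguments": {
  "motion": [
    {"jaw": 0, "dp": [0.008, -0.004, 0.05], "yaw": 0},
    {"jaw": 0, "dp": [0, 0, 0.03], "yaw": 0},
    {"jaw": 0, "dp": [0, 0, 0.02], "yaw": 0},
    {"jaw": 0, "dp": [0, 0, 0.015], "yaw": 0},
    {"jaw": 0, "dp": [0, 0, 0.01], "yaw": 0},
    {"jaw": 0, "dp": [0, 0, 0], "yaw": 0},
    {"jaw": 0, "dp": [0, 0, 0], "yaw": 0}
  ]
}}

```text
t: 23.6
eef_pos: [471.3, -9.4, 225.8]
tool_rot: [-0.0, 0.046, 0.999, -0.001]
contact_force: [-6.0, -1.6, 19.5]
opening: 10.8
finger_force: 43.6
```

>>> {"name": "carry_out", "arguments": {
  "motion": [
    {"jaw": 0.3, "dp": [0, 0, -0.02], "yaw": 0},
    {"jaw": 0.6, "dp": [0, 0, 0], "yaw": 0},
    {"jaw": 0.6, "dp": [0, 0, 0], "yaw": 0},
    {"jaw": 0.6, "dp": [0, 0, -0.2], "yaw": 0},
    {"jaw": 0.6, "dp": [0, 0, -0.5], "yaw": 0},
    {"jaw": 0.6, "dp": [0, 0, -0.6], "yaw": 0},
    {"jaw": 0.6, "dp": [0, 0, 0], "yaw": 0},
    {"jaw": 0.6, "dp": [0, 0, 0], "yaw": 0}
  ]
}}

```text
t: 24.6
eef_pos: [471.2, -9.8, 303.5]
tool_rot: [-0.0, 0.046, 0.999, -0.0]
contact_force: [-0.3, 0.9, -0.7]
opening: 51.2
finger_force: 0.0
```

```bash
python3 plan.py 609.6 192.3 1.825 300
```

```text
t 24.6 pos [471.2  -9.8 303.5] th 3.05 tilt deg 0.03 open 51.2
now-axes [-1.988  3.566  0.055] final-axes [2.68  3.08  0.058] yaw 8.771 j7 0.95
```

>>> {"name": "carry_out", "arguments": {
  "motion": [
    {"jaw": 0.6, "dp": [-0.18, 0.326, 0], "yaw": 0},
    {"jaw": 0.6, "dp": [-0.3, 0.54, 0], "yaw": 0},
    {"jaw": 0.6, "dp": [-0.3, 0.54, 0], "yaw": 0},
    {"jaw": 0.6, "dp": [-0.3, 0.54, 0], "yaw": 0},
    {"jaw": 0.6, "dp": [-0.3, 0.54, 0], "yaw": 0},
    {"jaw": 0.6, "dp": [-0.3, 0.54, 0], "yaw": 0},
    {"jaw": 0.6, "dp": [-0.308, 0.54, 0.05], "yaw": 0},
    {"jaw": 0.6, "dp": [0, 0, 0], "yaw": 0.975}
  ]
}}

```text
t: 25.6
eef_pos: [609.7, 195.6, 298.5]
tool_rot: [-0.002, 0.113, 0.994, 0.001]
contact_force: [-0.2, -0.9, 0.3]
opening: 51.3
finger_force: 0.0
```

>>> {"name": "carry_out", "arguments": {
  "motion": [
    {"jaw": 0.6, "dp": [0, 0, 0], "yaw": 0.975},
    {"jaw": 0.6, "dp": [0, 0, 0], "yaw": 0.975},
    {"jaw": 0.6, "dp": [0, 0, 0], "yaw": 0.975},
    {"jaw": 0.6, "dp": [0, 0, 0], "yaw": 0.975},
    {"jaw": 0.6, "dp": [0, 0, 0], "yaw": 0.975},
    {"jaw": 0.6, "dp": [0, 0, 0], "yaw": 0.975},
    {"jaw": 0.6, "dp": [0, 0, 0], "yaw": 0.975},
    {"jaw": 0.6, "dp": [0, 0, 0], "yaw": 0.971}
  ]
}}

```text
t: 26.6
eef_pos: [609.3, 192.6, 298.8]
tool_rot: [-0.001, 0.613, 0.79, -0.001]
contact_force: [0.1, 0.3, 0.4]
opening: 51.5
finger_force: 0.0
```

>>> {"name": "carry_out", "arguments": {
  "motion": [
    {"jaw": 0.6, "dp": [0, 0, 0], "yaw": 0},
    {"jaw": 0.6, "dp": [0, 0, 0], "yaw": 0}
  ]
}}

```text
t: 26.85
eef_pos: [609.5, 192.7, 299.7]
tool_rot: [-0.0, 0.611, 0.792, -0.001]
contact_force: [0.1, -0.6, -1.0]
opening: 51.2
finger_force: 0.0
```

```bash
python3 plan.py 609.6 192.3 1.825 218; python3 - <<'E'
from h import *
for n in('top','side'): snap(n,n+'7')
a=cv2.imread('pics/top7_raw.png');b=cv2.imread('pics/side7_raw.png')
cv2.imwrite('pics/v7.png',np.vstack([cv2.resize(a[100:250,100:400],(600,300)),cv2.resize(b[90:290,110:410],(600,400))])[:600])
E
python3 -c "
from chk import *
chk('small',[428.8,206.5,2.497],'7');chk('large',[471.8,-9.5,3.05],'7');chk('oblong',[407.7,-212.9,1.395],'7')"
```

```text
t 26.85 pos [609.5 192.7 299.7] th 1.828 tilt deg 0.08 open 51.2
now-axes [-7.000e-03  1.000e-03  1.361e+00] final-axes [-7.000e-03 -1.000e-03  1.361e+00] yaw 0.022 j7 -0.4
small [427.88 206.61   2.48   9.95] 8.69
large [470.08  -8.52   3.06  12.01] 26.85
oblong [ 406.57 -214.22    1.4    11.16] 25.34
```

View pics/v7.png

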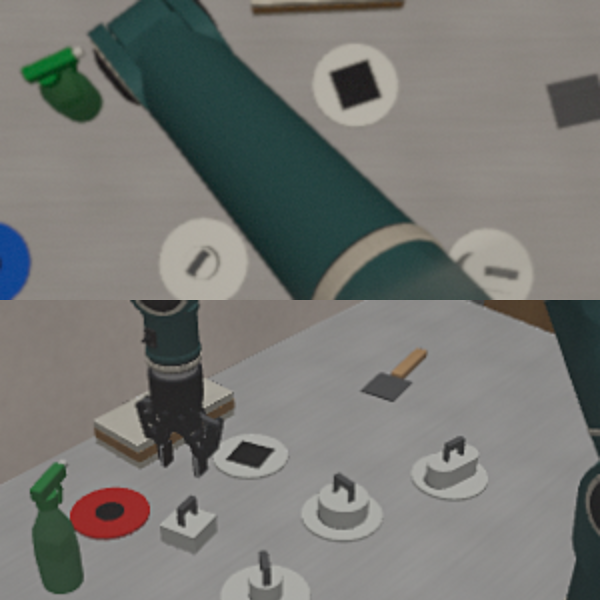

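The small stamp is within 1 mm. The arm hides the large and oblong stamps in the top view here, but the side view shows them well seated. Now the square stamp.

>>> {"name": "carry_out", "arguments": {
  "motion": [
    {"jaw": 0.6, "dp": [-0.007, 0, 0.5], "yaw": 0},
    {"jaw": 0.6, "dp": [0, 0, 0.5], "yaw": 0},
    {"jaw": 0.6, "dp": [0, 0, 0.36], "yaw": 0},
    {"jaw": 0.6, "dp": [0, 0, 0], "yaw": 0},
    {"jaw": 0, "dp": [0, 0, 0], "yaw": 0},
    {"jaw": 0, "dp": [0, 0, 0], "yaw": 0},
    {"jaw": 0, "dp": [0, 0, 0], "yaw": 0},
    {"jaw": 0, "dp": [0, 0, 0], "yaw": 0}
  ]
}}

```text
t: 27.95
eef_pos: [610.1, 192.4, 220.0]
tool_rot: [0.0, 0.612, 0.791, 0.0]
contact_force: [-1.6, -1.0, 5.7]
opening: 11.0
finger_force: 44.4
```

```bash
python3 plan.py 694.0 -22.9 1.891 320
```

```text
t 27.95 pos [610.1 192.4 220. ] th 1.825 tilt deg 0.07 open 11.0
now-axes [-3.825  0.451 -1.665] final-axes [-3.846  0.198 -1.666] yaw -0.469 j7 -0.45
```

>>> {"name": "carry_out", "arguments": {
  "motion": [
    {"jaw": 0, "dp": [0, 0, -0.5], "yaw": 0},
    {"jaw": 0, "dp": [0, 0, -0.7], "yaw": 0},
    {"jaw": 0, "dp": [0, 0, -0.47], "yaw": -0.469},
    {"jaw": 0, "dp": [-0.4, 0.02, 0], "yaw": 0},
    {"jaw": 0, "dp": [-0.6, 0.03, 0], "yaw": 0},
    {"jaw": 0, "dp": [-0.6, 0.03, 0], "yaw": 0},
    {"jaw": 0, "dp": [-0.6, 0.03, 0], "yaw": 0},
    {"jaw": 0, "dp": [-0.6, 0.03, 0], "yaw": 0}
  ]
}}

```text
t: 28.95
eef_pos: [670.8, 34.2, 318.7]
tool_rot: [-0.0, 0.585, 0.811, -0.0]
contact_force: [0.2, -0.2, -1.8]
opening: 11.1
finger_force: 43.4
```

>>> {"name": "carry_out", "arguments": {
  "motion": [
    {"jaw": 0, "dp": [-0.6, 0.03, 0], "yaw": 0},
    {"jaw": 0, "dp": [-0.446, 0.028, 0], "yaw": 0},
    {"jaw": 0, "dp": [0, 0, 0], "yaw": 0},
    {"jaw": 0, "dp": [0, 0, 0.3], "yaw": 0},
    {"jaw": 0, "dp": [0, 0, 0.5], "yaw": 0},
    {"jaw": 0, "dp": [0, 0, 0.5], "yaw": 0},
    {"jaw": 0, "dp": [0, 0, 0.15], "yaw": 0},
    {"jaw": 0, "dp": [0, 0, 0], "yaw": 0}
  ]
}}

```text
t: 29.95
eef_pos: [693.4, -21.9, 231.3]
tool_rot: [-0.001, 0.585, 0.811, -0.0]
contact_force: [-0.3, 0.5, -1.2]
opening: 11.2
finger_force: 43.3
```

>>> {"name": "carry_out", "arguments": {
  "motion": [
    {"jaw": 0, "dp": [0, 0, 0], "yaw": 0},
    {"jaw": 0, "dp": [0, 0, 0], "yaw": 0}
  ]
}}

```text
t: 30.2
eef_pos: [694.2, -22.9, 233.5]
tool_rot: [0.001, 0.585, 0.811, 0.001]
contact_force: [-0.4, 0.6, -1.2]
opening: 11.0
finger_force: 43.3
```

```bash
python3 plan.py 694.0 -22.9 1.891 226
```

```text
t 30.2 pos [694.2 -22.9 233.5] th 1.891 tilt deg 0.12 open 11.0
now-axes [ 0.001 -0.003  0.125] final-axes [ 0.001 -0.003  0.125] yaw -0.0 j7 -0.02
```

>>> {"name": "carry_out", "arguments": {
  "motion": [
    {"jaw": 0, "dp": [0, 0, 0.05], "yaw": 0},
    {"jaw": 0, "dp": [0, 0, 0.03], "yaw": 0},
    {"jaw": 0, "dp": [0, 0, 0.025], "yaw": 0},
    {"jaw": 0, "dp": [0, 0, 0.015], "yaw": 0},
    {"jaw": 0, "dp": [0, 0, 0.015], "yaw": 0},
    {"jaw": 0, "dp": [0, 0, 0], "yaw": 0},
    {"jaw": 0, "dp": [0, 0, 0], "yaw": 0}
  ]
}}

```text
t: 31.08
eef_pos: [693.7, -23.0, 226.1]
tool_rot: [0.0, 0.585, 0.811, -0.0]
contact_force: [-5.7, -0.8, 10.4]
opening: 10.9
finger_force: 45.1
```

>>> {"name": "carry_out", "arguments": {
  "motion": [
    {"jaw": 0.3, "dp": [0, 0, -0.015], "yaw": 0},
    {"jaw": 0.6, "dp": [0, 0, 0], "yaw": 0},
    {"jaw": 0.6, "dp": [0, 0, 0], "yaw": 0},
    {"jaw": 0.6, "dp": [0, 0, -0.2], "yaw": 0},
    {"jaw": 0.6, "dp": [0, 0, -0.5], "yaw": 0},
    {"jaw": 0.6, "dp": [0, 0, -0.7], "yaw": 0},
    {"jaw": 0.6, "dp": [0, 0, -0.7], "yaw": 0},
    {"jaw": 0.6, "dp": [0, 0, -0.5], "yaw": 0}
  ]
}}

```text
t: 32.08
eef_pos: [694.0, -22.8, 384.2]
tool_rot: [0.001, 0.585, 0.811, 0.001]
contact_force: [-0.2, 0.0, -0.5]
opening: 51.6
finger_force: 0.0
```

>>> {"name": "carry_out", "arguments": {
  "motion": [
    {"jaw": 0.6, "dp": [-0.3, -0.43, 0], "yaw": 0},
    {"jaw": 0.6, "dp": [-0.5, -0.7, 0], "yaw": 0},
    {"jaw": 0.6, "dp": [-0.5, -0.7, 0], "yaw": 0},
    {"jaw": 0.6, "dp": [-0.5, -0.7, 0], "yaw": 0},
    {"jaw": 0.6, "dp": [-0.5, -0.7, 0], "yaw": 0},
    {"jaw": 0.6, "dp": [-0.5, -0.7, 0], "yaw": 0},
    {"jaw": 0.6, "dp": [-0.5, -0.7, 0], "yaw": 0},
    {"jaw": 0.6, "dp": [-0.5, -0.7, 0], "yaw": 0}
  ]
}}

```text
t: 33.08
eef_pos: [461.0, -341.2, 382.0]
tool_rot: [0.001, 0.585, 0.811, -0.0]
contact_force: [0.4, -1.7, -0.3]
opening: 51.3
finger_force: 0.0
```

>>> {"name": "carry_out", "arguments": {
  "motion": [
    {"jaw": 0.6, "dp": [-0.5, -0.7, 0], "yaw": 0},
    {"jaw": 0.6, "dp": [-0.5, -0.7, 0], "yaw": 0},
    {"jaw": 0.6, "dp": [-0.5, -0.7, 0], "yaw": 0},
    {"jaw": 0.6, "dp": [-0.5, -0.7, 0], "yaw": 0},
    {"jaw": 0.6, "dp": [-0.5, -0.7, 0], "yaw": 0},
    {"jaw": 0.6, "dp": [-0.3, -0.4, 0], "yaw": 0},
    {"jaw": 0.6, "dp": [0, 0, 0], "yaw": 0},
    {"jaw": 0.6, "dp": [0, 0, 0], "yaw": 0}
  ]
}}

```text
t: 34.08
eef_pos: [293.6, -572.3, 381.5]
tool_rot: [0.0, 0.585, 0.811, 0.0]
contact_force: [0.6, 0.4, 0.9]
opening: 51.1
finger_force: 0.0
```

```bash
python3 - <<'E'
from h import *
for n in('top','side'): snap(n,n+'8')
E
python3 -c "
from chk import *
T=[chk('small',[428.8,206.5,2.497],'8'),chk('large',[471.8,-9.5,3.05],'8'),chk('oblong',[407.7,-212.9,1.395],'8'),chk('square',[694,-22.9,1.891],'8')]
a=cv2.imread('pics/top8_raw.png');b=cv2.imread('pics/side8_raw.png')
cv2.imwrite('pics/v8.png',np.vstack([np.hstack([cv2.resize(a,(400,300)),cv2.resize(b,(400,300))]),np.hstack(T[:2]),np.hstack(T[2:])]))"
```

```text
small [427.85 206.61   2.49  12.29] 6.38
large [470.85 -10.09   3.04  14.94] 7.7
oblong [ 406.87 -213.78    1.4     8.93] 7.47
square [693.08 -23.36   1.9   13.08] 14.8
```

View pics/v8.png

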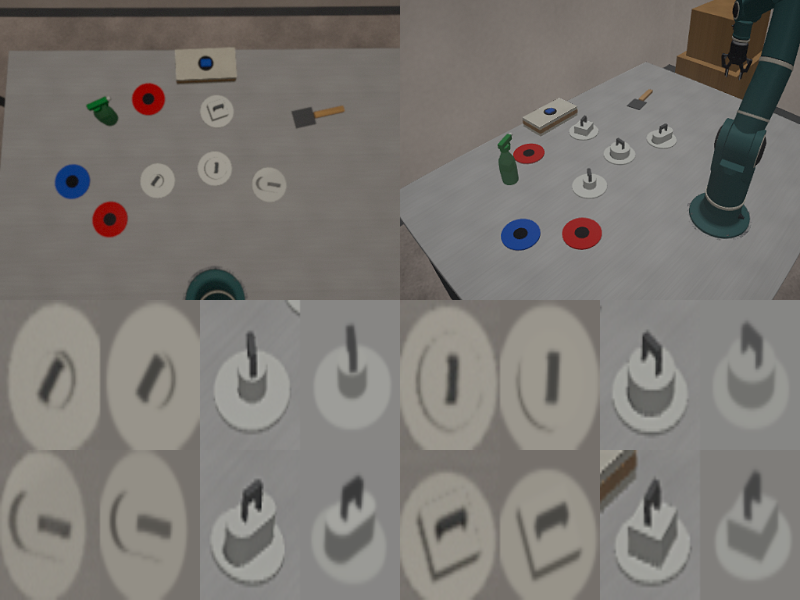

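All four stamps stand upright on their pads, within about 1 mm and 0.01 rad of the silhouettes. The spray bottle and scraper have not moved, and the arm is clear, so I hand in.

```bash
python3 -c "
from plant import bot
print(bot.finish_job())"
```

```text
the job is handed in; nothing more can be done
None
```

All four stamps stand upright on their matching pads, about 1 mm from centre and turned to cover their silhouettes; they are released, the spray bottle and scraper were left alone, and I handed the job in at about 34 s (no verdict came back).

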